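# Tip the walnuts low into the stoneware dish

## Robot

A 6-joint arm with a two-finger parallel gripper is mounted at the origin on the work surface. World frame = base frame: x ahead of the robot, y to its left, z up, the work surface at z = 0. Lengths are in m, angles in rad, forces in N, time in s.
With the tool pointing down it reaches from about 0.375 to 0.975 m from the base axis. Payload 3.8 kg.
Tool frame: the origin (TCP) lies at the very end of the fingers, on their centre line; the grasp point (between the pads) lies 19 mm behind it; z points along the fingers, y is the line along which they close (so a half turn about z gives the same grasp; the last joint's range is limited). The gripper opens to 85 mm and grips with 20 to 120 N. Pads are 22 mm wide; open, the fingers measure 114 mm over their backs; the gripper's body (76 mm by 85 mm) begins 54 mm behind the grasp point. The pads swing forward as they close: fully open they stand 13 mm farther back than shut.
Start: joints at [-1.299, 0.264, 1.604, -0, 1.274, -0.037], TCP at [0.205, -0.643, 0.231] pointing down, gripper open.
Joint ranges: [-2.63, 2.63], [-0.94, 2.18], [0.31, 2.57], [-1.31, 4.45], [0, 2.66], [-2.55, 2.55]. Speed limits (rad/s): [2.57, 2.57, 3.14, 3.14, 3.14, 3.14].

## Interface

Orientations are given as a rotation vector (axis times angle).
In Python, from workcell import * gives the robot as it stands.
- The arm moves only by the shell command python3 -m crank 'ROWS' [OPENING] [FORCE]. ROWS is JSON, a list that holds one entry, the list of rows, each a list of 6 numbers: the shift along the tool's x, y, z in cm, then the turn, a rotation vector about the tool's x, y, z in rad. In form: [[[dx, dy, dz, ax, ay, az], ...]]. A call has 1 to 8 rows; each row shifts and turns the commanded pose from where the row before left it, along the tool's axes as they then stand; what a row does not reach is not made up. A row lasts 1/12 s, in which the tool goes at most 41.7 mm and 7.16 degrees, less where a joint would pass 70% of its speed; a pose out of reach is approached as far as the arm can. A call with a gripper value outside its range is refused whole. OPENING is the finger opening in cm, from 0 to 8.54, set as the call begins (- or left out, the last holds). The fingers move at their own pace and stop on an object; FORCE is the grip in N (left out, the last holds). Time passes only in rows, so rows that do not move let the fingers close. It gives the time, the measured TCP pose, the force, the opening and the grip force at its end, in the units of the state.
- read_state(): the state, without advancing time (a new reading comes with each control period).
- read_camera(name): name is "scene" or "top" or "wrist"; returns the picture (420x560x3 uint8, blue, green, red); there is no depth.
- camera_model(name): a dict with "camera_matrix" (3x3 intrinsics, pixels), "R" (3x3) and "t" (3): a world point X has camera coordinates R X + t. Camera axes: x right, y down, z forward; pixel columns grow to the right and rows downward; lengths in m; the calibration is good to about 2 mm. A picture is of the moment at which its call begins: read the wrist's pose just before it. camera_model takes no time and is no camera call; for the wrist camera it gives the pose at the moment of the call.
- finish_job(): hands the job in; it is judged then, once.
The state is a dict: "time": time; "q": joint angles; "joint_vel": joint speeds; "joint_torque": joint torques, N m; "tool_pos": TCP position; "tcp_rot": TCP orientation; "wrist_force": force on the tool from outside, world axes, zero at the start; "torque": the same for the moment, N m; "width": opening from 0.0 (shut) to 1.0 (fully open); "grip_force": force on a finger pad.
Only numpy, scipy, OpenCV 4.12 (cv2) and the standard library are available. Lean on these libraries where they do the work, as an engineer would, in place of code of your own. Each camera call takes 0.05 s, during which the arm holds its last target. There are 200 camera calls.

## Task

Take the ash lid off the stoneware dish and lay it flat on the round cork mat. Then fill the dish from the blue tray: hold the tray by its handle, bring its spout down over the dish until the lip is within about 3 cm of the rim before any walnut leaves the tray, and only then tip it so that all four walnuts run into the dish and none bounces out. Put the empty tray back down flat on the worktop, leaving the dish and the other things where they stand.

Things in the scene. Friction and masses are not known exactly. Their poses are not given: they have to be found in the camera images.
- dish: round shallow stoneware dish, loose, 0.75 kg, 180 mm across the rim, 36 mm high, wall 6 mm; inner floor 8 mm above its underside, about 125 mm across, flaring to 168 mm inside at the rim. Origin: centre of its underside, z up. It stands on the worktop (z = 0), covered by the ash lid at the start
- lid_knob (a point): knob of the ash lid on the dish (loose, 0.22 kg: disc 188 mm across, 12 mm thick; a 148 mm disc 8 mm thick under it drops inside the rim, so lift it 10 mm to clear). Knob: dark, upright, round, 29 mm across, 36 mm high. The point is on its axis, 22 mm above the lid's top face, 42 mm above the lid's lowest face (50 mm above the worktop when it lies on the cork mat); z is the lid's up axis
- trivet: round cork mat, fixed to the worktop, 210 mm across and 8 mm thick. Origin: centre of its underside
- tray_handle (a point): handle of the blue plastic spouted tray (loose, 0.13 kg, 208 mm long, flat on the worktop): level bar 68 mm long, 24 mm wide, 22 mm high, behind the pan; grip across its 24 mm. The point is its centre, 35 mm above the tray's underside, 36 mm behind the pan's rear wall. Axes of the whole tray: x towards the spout, y across, z up from its floor. Pan walls 40 mm high, 114 mm apart outside
- tray_lip (a point): middle of the spout's lip, the open front edge of the tray's floor (upper face): 175 mm ahead of the handle point along the tray's x, 20 mm below it, 15 mm above the tray's underside. Same axes. Spout 93 mm wide inside; the floor's last 45 mm ramps up 15 degrees to the lip, so the walnuts stay in while the tray is level and roll out when the spout is tipped down 25 to 45 degrees
- nut1_center (a point): walnut in its shell, an oval 42 mm long and 36 mm thick, 14 g; the point is its centre (18 mm above what it lies on). It starts in the blue tray. It rolls readily
- nut2_center (a point): walnut in its shell, an oval 42 mm long and 36 mm thick, 14 g; the point is its centre (18 mm above what it lies on). It starts in the blue tray. It rolls readily
- nut3_center (a point): walnut in its shell, an oval 42 mm long and 36 mm thick, 14 g; the point is its centre (18 mm above what it lies on). It starts in the blue tray. It rolls readily
- nut4_center (a point): walnut in its shell, an oval 42 mm long and 36 mm thick, 14 g; the point is its centre (18 mm above what it lies on). It starts in the blue tray. It rolls readily
- cup1_center (a point): bystander: stainless cup with a lid, 84 mm across, 112 mm high with its black lid knob; the point is on its axis, 50 mm above its underside
- cup2_center (a point): bystander: stainless cup with a lid, 84 mm across, 112 mm high with its black lid knob; the point is on its axis, 50 mm above its underside
- cup3_center (a point): bystander: stainless cup with a lid, 84 mm across, 112 mm high with its black lid knob; the point is on its axis, 50 mm above its underside
- jar_center (a point): bystander: glass jar with an orange seal and a swing-top wire lever clamp, 100 mm across, 146 mm high; the point is on its axis, 70 mm above its underside
- crock_center (a point): bystander: blue stoneware salt crock with a wooden cover, 80 mm across, 76 mm high; the point is on its axis, 35 mm above its underside
- nutcracker_center (a point): bystander: steel plier nutcracker lying flat, 166 mm long, 56 mm wide, 14 mm high; the point is its centre, x along it towards its hinge

How it is judged:
By the outcome, as a careful person would: the job done as asked, in the order asked, and still so for the second after the job is handed in, with the robot touching nothing.
It also fails if it takes over 64 s, if anything falls off the work surface, if the arm or the gripper's body presses on something with over 40 N, if the wrist force passes 120 N, or if a joint passes its speed limit or range.

## Working session

There is one attempt and no reset: what is moved stays moved. The work goes in short steps, Python scripts to look and compute and a shell command to move; the robot and the scene stay as the last step left them, time stands still between calls to the robot, and variables do not carry over. Pictures are saved under pics/ and viewed, at most 10 in all, crops included, and the job is handed in when it is done.

```bash
ls; mkdir -p pics; python3 - <<'E'
from workcell import *
import cv2
for n in ("scene","top"):
    cv2.imwrite(f"pics/{n}0.png",read_camera(n))
    m=camera_model(n); print(n,m)
s=read_state();print(s)
E
```

```text
pics
scene {'camera_matrix': array([[450.0052624 ,   0.        , 276.82753792],
       [  0.        , 450.0052624 , 203.76210539],
       [  0.        ,   0.        ,   1.        ]]), 'R': array([[-0.11156382,  0.99365495, -0.01426036],
       [ 0.81872547,  0.0837712 , -0.56804137],
       [-0.56324251, -0.07504819, -0.82287645]]), 't': array([ 0.03112946, -0.43327997,  1.42129185])}
top {'camera_matrix': array([[540.60381197,   0.        , 281.31890769],
       [  0.        , 540.60381197, 205.68572297],
       [  0.        ,   0.        ,   1.        ]]), 'R': array([[ 0.00400537, -0.99983888,  0.01749789],
       [-0.99736324, -0.00526215, -0.07238011],
       [ 0.07246053, -0.01716185, -0.99722362]]), 't': array([0.00712169, 0.59100302, 1.24529475])}
{'time': 0.1, 'q': array([-1.29888130e+00,  2.64741410e-01,  1.60523595e+00, -1.84137679e-05,
        1.27370554e+00, -3.68638716e-02]), 'joint_vel': array([-0.00042599, -0.00221442, -0.00276193, -0.0001477 ,  0.00036715,
        0.00083178]), 'joint_torque': array([ 3.55349312e-04, -5.16703713e+01, -3.68589842e+01, -1.49717353e-04,
        6.26334309e-03, -3.35433390e-05]), 'tool_pos': array([ 0.20496729, -0.64243339,  0.23004448]), 'tcp_rot': array([-3.10217488e+00, -4.82793678e-01,  4.12174048e-04]), 'wrist_force': array([ 0.14791356,  0.70749066, -0.0491771 ]), 'torque': array([ 0.02838218, -0.0205496 ,  0.00458078]), 'grip_force': 0.0, 'width': 0.998650147870594}
```

View pics/top0.png

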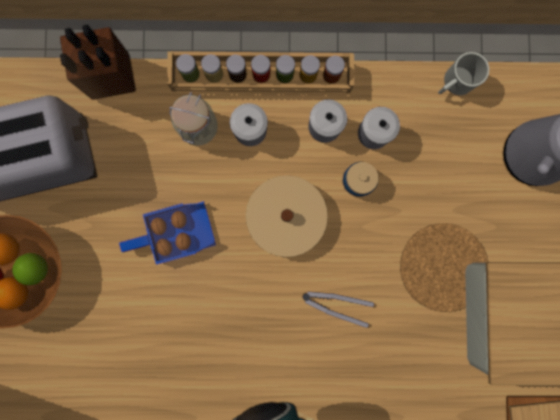

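View pics/scene0.png

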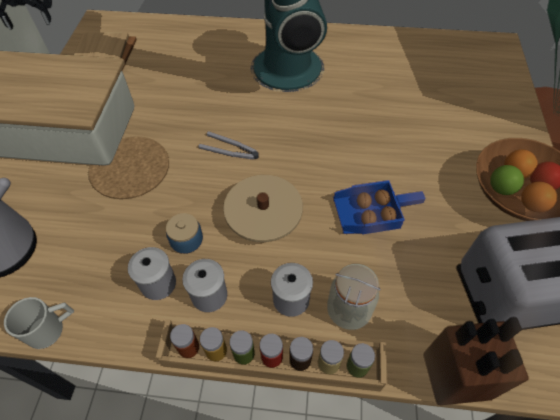

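The top view (x up, −y right) shows the lid knob at (287,215), the mat at (443,267), the tray pan at (180,233) with its handle at (134,243), and its spout already facing the dish. The crock is at (361,180). In the scene view, a box stands beside the mat.

```bash
cat > h.py <<'E'
from workcell import *
import numpy as np, cv2
from scipy.spatial.transform import Rotation as Ro
def ray(m,uv,z):
    K,R,t=m["camera_matrix"],m["R"],m["t"]
    d=R.T@np.linalg.solve(K,[uv[0],uv[1],1.]); c=-R.T@t
    return c+d*(z-c[2])/d[2]
def mask(im,lo,hi,roi=None):
    k=cv2.inRange(cv2.cvtColor(im,cv2.COLOR_BGR2HSV),np.array(lo),np.array(hi))
    if roi:
        z=np.zeros_like(k);a,b,c,d=roi;z[b:d,a:c]=k[b:d,a:c];k=z
    return k
def big(k):
    return max(cv2.findContours(k,cv2.RETR_EXTERNAL,cv2.CHAIN_APPROX_NONE)[0],key=cv2.contourArea)
def rel(pos,R):  # shift (cm) and turn in tool axes to a target pose
    s=read_state();A=Ro.from_rotvec(s["tcp_rot"])
    return (100*A.inv().apply(np.array(pos)-s["tool_pos"])).round(2),(A.inv()*R).as_rotvec().round(3)
def down(yaw): # tool z down, tool x along yaw
    return Ro.from_euler('z',yaw)*Ro.from_euler('x',np.pi)
E
python3 - <<'E'
from h import *
im={n:cv2.imread(f"pics/{n}0.png") for n in("scene","top")}
M={n:camera_model(n) for n in im}
def rep(name,n,roi,lo,hi,z):
    c=big(mask(im[n],lo,hi,roi));(x,y),(w,h),a=cv2.minAreaRect(c)
    P=np.array([ray(M[n],p[0],z)[:2] for p in c]).astype(np.float32)
    r=cv2.minAreaRect(P);e=cv2.fitEllipse(P)
    print(name,n,(round(x),round(y)),"rect",np.round(r[0],3),np.round(r[1],3),round(r[2],1),"ell",np.round(e[0],3),np.round(e[1],3))
    return P,r
hsv=lambda n,u,v:cv2.cvtColor(im[n],cv2.COLOR_BGR2HSV)[v,u]
for n,pts in dict(top=[(287,215),(265,200),(443,267),(134,243),(205,240),(240,170),(380,280)],scene=[(263,200),(250,215),(130,170),(412,199)]).items():
    print(n,[(p,hsv(n,*p).tolist()) for p in pts])
rep("handle","top",(100,180,149,290),(105,150,60),(130,255,255),.046)
rep("tray","top",(100,180,240,290),(105,150,40),(130,255,255),.04)
rep("handle","scene",(402,170,440,225),(105,150,60),(130,255,255),.046)
rep("knob","top",(270,200,305,230),(0,60,0),(30,255,110),.084)
rep("knob","scene",(250,185,278,212),(0,60,0),(30,255,110),.07)
E
```

```text
top [((287, 215), [11, 172, 83]), ((265, 200), [18, 102, 170]), ((443, 267), [15, 143, 128]), ((134, 243), [109, 209, 145]), ((205, 240), [112, 156, 141]), ((240, 170), [16, 130, 161]), ((380, 280), [16, 131, 166])]
scene [((263, 200), [10, 150, 80]), ((250, 215), [19, 81, 145]), ((130, 170), [17, 117, 122]), ((412, 199), [115, 120, 119])]
handle top (135, 243) rect [0.502 0.343] [0.019 0.065] 14.4 ell [0.502 0.344] [0.019 0.079]
tray top (200, 229) rect [0.534 0.197] [0.062 0.121] 82.8 ell [0.532 0.2  ] [0.059 0.112]
handle scene (404, 198) rect [0.512 0.33 ] [0.007 0.021] 87.5 ell [0.511 0.329] [0.007 0.023]
knob top (288, 216) rect [ 0.565 -0.003] [0.025 0.029] 0.3 ell [ 0.564 -0.003] [0.025 0.029]
knob scene (259, 200) rect [ 0.569 -0.008] [0.048 0.042] 7.0 ell [ 0.57  -0.006] [0.044 0.046]
```

```bash
python3 - <<'E'
from h import *
im={n:cv2.imread(f"pics/{n}0.png") for n in("scene","top")}
M={n:camera_model(n) for n in im}
def ell(name,n,k,z):
    k=cv2.morphologyEx(k,cv2.MORPH_OPEN,np.ones((5,5)));k=cv2.morphologyEx(k,cv2.MORPH_CLOSE,np.ones((7,7)))
    c=cv2.convexHull(big(k)); P=np.array([ray(M[n],p[0],z)[:2] for p in c]).astype(np.float32)
    e=cv2.fitEllipse(P);(cx,cy),r=cv2.minEnclosingCircle(P);print(name,n,np.round(e[0],3),np.round(e[1],3),"circ",round(cx,3),round(cy,3),round(r,3))
ell("lid","top",mask(im["top"],(10,30,120),(25,117,255),(235,165,335,265)),.048)
ell("lid","scene",mask(im["scene"],(10,30,90),(25,105,255),(215,170,310,245)),.048)
ell("mat","top",mask(im["top"],(8,80,60),(25,255,146),(390,215,480,320)),.008)
ell("mat","scene",mask(im["scene"],(8,80,60),(25,255,138),(80,130,180,205)),.008)
# tray: blue incl. handle, dark sides
for n,roi in(("top",(110,190,225,275)),("scene",(325,170,435,245))):
    k=mask(im[n],(100,110,30),(130,255,255),roi)
    c=np.concatenate([c for c in cv2.findContours(k,0,1)[0] if cv2.contourArea(c)>20])
    P=np.array([ray(M[n],p[0],.0)[:2] for p in c]).astype(np.float32)
    print(n,cv2.minAreaRect(P))
    cv2.imwrite(f"pics/k_{n}.png",k)
big_=cv2.resize(im["top"][180:290,105:245],None,fx=5,fy=5,interpolation=cv2.INTER_CUBIC)
cv2.imwrite("pics/tray_crop.png",big_)
c=big(mask(im["top"],(105,150,60),(130,255,255),(100,180,149,290)))
P=np.array([ray(M["top"],p[0],.046)[:2] for p in c]);d=np.linalg.svd(P-P.mean(0))[2][0];print("handle axis deg",np.degrees(np.arctan2(d[1],d[0])),P.mean(0))
E
```

```text
lid top [ 0.566 -0.001] [0.187 0.188] circ 0.566 -0.001 0.095
lid scene [0.534 0.01 ] [0.247 0.326] circ 0.563 -0.006 0.156
mat top [ 0.449 -0.373] [0.206 0.212] circ 0.448 -0.377 0.108
mat scene [ 0.455 -0.38 ] [0.218 0.233] circ 0.461 -0.382 0.12
top ((0.5224056839942932, 0.2845822274684906), (0.11964904516935349, 0.2156854271888733), 15.964455604553223)
scene ((0.5036624670028687, 0.2846009433269501), (0.14136755466461182, 0.22158433496952057), 16.4182071685791)
handle axis deg 106.63045866453827 [0.50203295 0.34350929]
```

View pics/tray_crop.png

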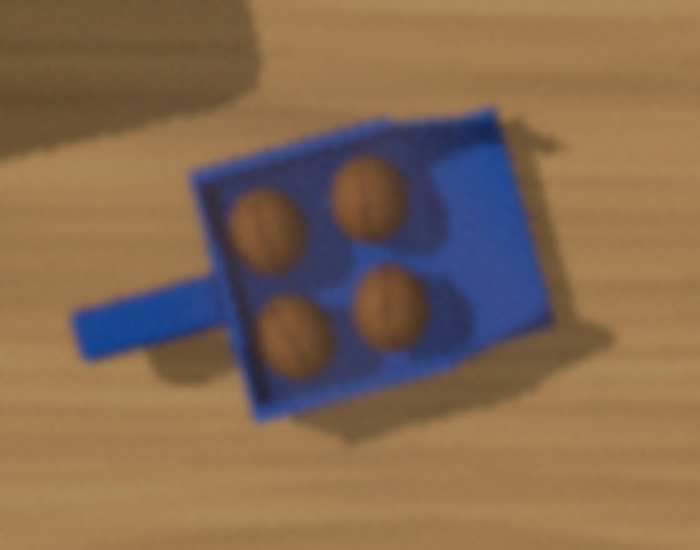

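The crop shows the bar end at (80,337), the bar root at (220,300) and the lip middle at (526,218), with all four nuts behind the ramp.

```bash
python3 - <<'E'
from h import *
M=camera_model("top")
f=lambda u,v,z:ray(M,(105+u/5-.4,180+v/5-.4),z)
b,r,l=f(80,337,.043),f(220,300,.046),f(526,218,.015)
print(b,r,l,np.linalg.norm((l-b)[:2]),np.degrees(np.arctan2(*(l-b)[1::-1])))
d=(l-b)[:2]/np.linalg.norm((l-b)[:2]);print("handle",l[:2]-.175*d, b[:2]+.034*d)
s=read_state();R=Ro.from_rotvec(s["tcp_rot"])
print(R.as_matrix().round(3)); print(rel((.565,-.002,.16),R), rel((.565,-.002,.054),R))
E
```

```text
[0.4930831  0.37608484 0.043     ] [0.51014814 0.31223949 0.046     ] [0.5493821  0.17724395 0.015     ] 0.2066573895882122 -74.19127638542346
handle [0.50170742 0.34562484] [0.50234561 0.34337084]
[[ 0.953  0.304 -0.001]
 [ 0.304 -0.953  0.002]
 [ 0.    -0.002 -1.   ]]
(array([ 53.76, -50.06,   7.11]), array([0., 0., 0.])) (array([ 53.76, -50.04,  17.71]), array([0., 0., 0.]))
```

```bash

python3 -m crank '[[[2.7,-2.5,0,0,0,0],[2.7,-2.5,0,0,0,0],[2.7,-2.5,0,0,0,0],[2.7,-2.5,0,0,0,0],[2.7,-2.5,0,0,0,0],[2.7,-2.5,0,0,0,0],[2.7,-2.5,0,0,0,0],[2.7,-2.5,0,0,0,0]]]' 8.5 60
python3 -m crank '[[[2.7,-2.5,0,0,0,0],[2.7,-2.5,0,0,0,0],[2.7,-2.5,0,0,0,0],[2.7,-2.5,0,0,0,0],[2.7,-2.5,0,0,0,0],[2.7,-2.5,0,0,0,0],[2.7,-2.5,0,0,0,0],[2.7,-2.5,0,0,0,0]]]'
python3 -m crank '[[[2.6,-2.5,0.5,0,0,0],[2.6,-2.5,1,0,0,0],[2.6,-2.5,1.5,0,0,0],[2.6,-2.5,2,0,0,0],[0,0,0,0,0,0],[0,0,0,0,0,0]]]'
python3 - <<'E'
from h import *
s=read_state();print(s["q"].round(2));cv2.imwrite("pics/w1.png",read_camera("wrist"));m=camera_model("wrist")
print(m["R"].T.round(2),-m["R"].T@m["t"]); K=m["camera_matrix"];print(K)
p=m["R"]@np.array([.565,-.002,.084])+m["t"];print("expect knob",(K@p/p[2])[:2])
print(rel((.565,-.002,.054),down(np.radians(17.7))))
E
```

```text
time: 0.77
tool_pos: [0.3504, -0.385, 0.2308]
tcp_rot: [-3.104, -0.482, 0.001]
wrist_force: [1.2, 0.1, 0.1]
width: 0.996
grip_force: 0.0
time: 1.43
tool_pos: [0.4954, -0.1289, 0.231]
tcp_rot: [-3.104, -0.483, 0.001]
wrist_force: [0.2, -0.8, 0.8]
width: 0.998
grip_force: 0.0
time: 1.93
tool_pos: [0.5626, -0.0021, 0.179]
tcp_rot: [-3.103, -0.489, 0.007]
wrist_force: [0.4, -1.0, -0.5]
width: 0.999
grip_force: 0.0
[-0.05  0.09  1.9  -0.    1.15  1.21]
[[ 0.31 -0.92 -0.26]
 [-0.95 -0.29 -0.08]
 [-0.    0.27 -0.96]] [0.62777408 0.01780731 0.3223841 ]
[[323.26446585   0.         280.09945792]
 [  0.         323.26446585 209.22917692]
 [  0.           0.           1.        ]]
expect knob [279.87726473 207.59171226]
(array([ 0.26, -0.07, 12.62]), array([-0.   ,  0.003,  0.002]))
```

View pics/w1.png

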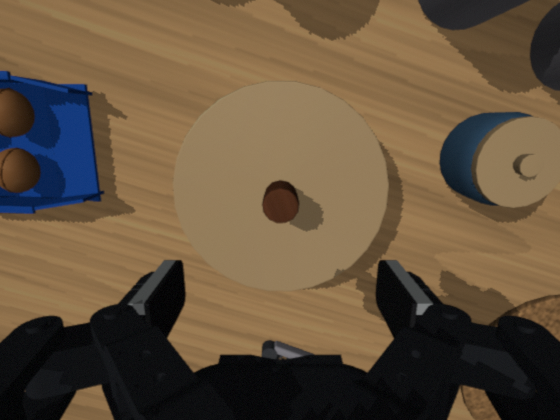

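The wrist view shows the knob top at about (281,203), roughly 4 px from the prediction. That is a 3 mm shift in +x.

```bash

python3 -m crank '[[[0.4,-0.1,2.6,0,0,0],[0,0,2.6,0,0,0],[0,0,2.6,0,0,0],[0,0,2.6,0,0,0],[0,0,1.6,0,0,0],[0,0,0.5,0,0,0],[0,0,0,0,0,0]]]' 8.5 60
python3 -m crank '[[[0,0,0,0,0,0],[0,0,0,0,0,0],[0,0,0,0,0,0],[0,0,0,0,0,0],[0,0,0,0,0,0],[0,0,0,0,0,0],[0,0,0,0,0,0],[0,0,0,0,0,0]]]' 0 60
```

```text
time: 2.57
tool_pos: [0.566, -0.003, 0.0554]
tcp_rot: [-3.104, -0.48, 0.004]
wrist_force: [0.2, -0.7, 0.7]
width: 0.996
grip_force: 0.0
time: 3.23
tool_pos: [0.5685, -0.0016, 0.0578]
tcp_rot: [3.104, 0.483, 0.004]
wrist_force: [-2.0, 0.7, 6.5]
width: 0.319
grip_force: 59.8
```

```bash

python3 -m crank '[[[0,0,-0.6,0,0,0],[0,0,-1,0,0,0],[0,0,-1.6,0,0,0],[0,0,-2,0,0,0],[0,0,-2,0,0,0],[0,0,-1.3,0,0,0],[0,0,0,0,0,0]]]' 0 60
python3 - <<'E'
from h import *
im=read_camera("top");cv2.imwrite("pics/t2.png",im);M=camera_model("top")
print(rel((.450,-.376,.14),down(np.radians(17.7))),read_state()["width"])
E
```

```text
time: 3.82
tool_pos: [0.5698, -0.0017, 0.1452]
tcp_rot: [3.103, 0.483, 0.01]
wrist_force: [0.7, 0.1, -2.0]
width: 0.319
grip_force: 59.4
(array([-22.69,  32.05,   0.29]), array([ 0.001, -0.004, -0.   ])) 0.316510293696237
```

```bash

python3 -m crank '[[[-0.9,1.4,0,0,0,0],[-1.6,2.25,0,0,0,0],[-1.6,2.25,0,0,0,0],[-1.6,2.25,0,0,0,0],[-1.6,2.25,0,0,0,0],[-1.6,2.25,0,0,0,0],[-1.6,2.25,0,0,0,0],[-1.6,2.25,0,0,0,0]]]' 0 60
python3 -m crank '[[[-1.6,2.25,0,0,0,0],[-1.6,2.25,0,0,0,0],[-1.6,2.25,0,0,0,0],[-1.6,2.25,0,0,0,0],[-1.6,2.25,0,0,0,0],[-1.6,2.25,0,0,0,0],[-1,1.4,0,0,0,0],[0,0,0,0,0,0]]]'
python3 -m crank '[[[0,0,0,0,0,0],[0,0,0,0,0,0]]]'
python3 - <<'E'
from h import *
cv2.imwrite("pics/w2.png",read_camera("wrist"))
print(rel((.450,-.376,.040),down(np.radians(17.7))),read_state()["width"])
E
```

```text
time: 4.53
tool_pos: [0.5023, -0.2024, 0.1394]
tcp_rot: [-3.102, -0.483, 0.004]
wrist_force: [0.6, -0.9, -2.7]
width: 0.315
grip_force: 59.5
time: 5.2
tool_pos: [0.4464, -0.3786, 0.1394]
tcp_rot: [-3.104, -0.479, 0.004]
wrist_force: [0.7, -0.2, -2.3]
width: 0.316
grip_force: 59.6
time: 5.37
tool_pos: [0.4478, -0.3749, 0.1398]
tcp_rot: [-3.102, -0.482, 0.002]
wrist_force: [-1.1, -0.6, -3.1]
width: 0.318
grip_force: 59.6
(array([ 0.15,  0.21, 10.01]), array([-0.002,  0.001,  0.   ])) 0.3207338278623756
```

View pics/w2.png

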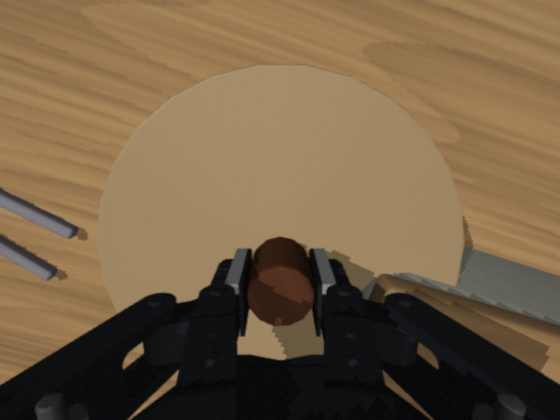

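The wrist view shows the lid held level. A box edge runs close to the lid's right side, from (470,250), so I'll check that clearance before lowering.

```bash
python3 - <<'E'
from h import *
a=cv2.imread("pics/scene0.png")[30:220,0:190];b=cv2.imread("pics/top0.png")[220:410,370:560]
f=lambda x:cv2.resize(x,(400,400),interpolation=cv2.INTER_CUBIC)
cv2.imwrite("pics/box.png",np.hstack([f(a),f(b)]))
E
```

```text
(no output)
```

View pics/box.png

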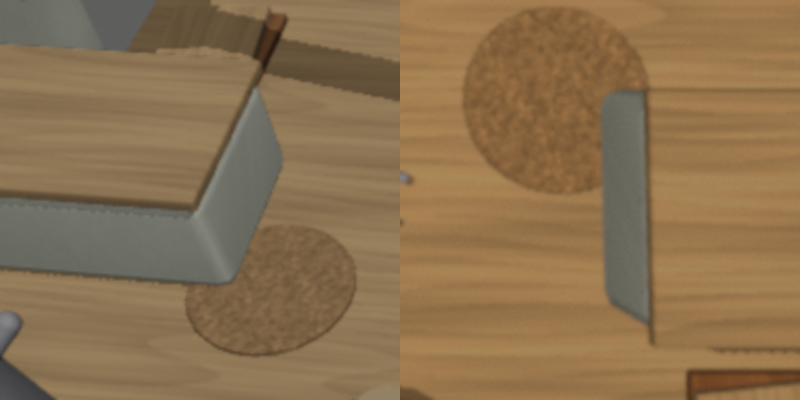

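```bash
python3 - <<'E'
from h import *
S,T=camera_model("scene"),camera_model("top")
s=lambda x,y:(x*.475-.25,30+y*.475-.25); t=lambda x,y:(370+(x-400)*.475-.25,220+y*.475-.25)
def tri(a,b):
    P=[m["camera_matrix"]@np.c_[m["R"],m["t"]] for m in(S,T)]
    X=cv2.triangulatePoints(P[0],P[1],np.array(a),np.array(b)).ravel();return (X[:3]/X[3]).round(3)
print("base corner",tri(s(235,283),t(604,95)),"top corner",tri(s(193,211),t(649,90)), "mat left/far edge", ray(T,t(556,7),.008),ray(T,t(463,100),.008),ray(T,t(556,194),.008))
print("far top corner",ray(T,t(652,344),.12), "far base",tri(s(281,158),t(607,297)))
E
```

```text
base corner [ 0.453 -0.424  0.012] top corner [ 0.464 -0.421  0.152] mat left/far edge [ 0.55256667 -0.37656245  0.008     ] [ 0.44789572 -0.26999742  0.008     ] [ 0.34403809 -0.37283504  0.008     ]
far top corner [ 0.20824215 -0.43204195  0.12      ] far base [ 0.233 -0.425  0.017]
```

The box top is at z≈0.15 and its footprint crosses the mat and the held lid. The wrist reads only the lid's weight, with no contact, so the box seems to be backdrop. I'll lower in steps and watch the force.

```bash

python3 -m crank '[[[0.1,0.1,1.5,0,0,0],[0.1,0,1.5,0,0,0],[0,0,1.5,0,0,0],[0,0,1,0,0,0]]]' 0 60
python3 -m crank '[[[0,0,1,0,0,0],[0,0,1,0,0,0],[0,0,0.8,0,0,0],[0,0,0.6,0,0,0],[0,0,0,0,0,0],[0,0,0,0,0,0]]]'
```

```text
time: 5.75
tool_pos: [0.4504, -0.3743, 0.0846]
tcp_rot: [-3.102, -0.485, 0.002]
wrist_force: [-0.5, 0.4, -2.8]
width: 0.32
grip_force: 59.6
time: 6.25
tool_pos: [0.4506, -0.3763, 0.052]
tcp_rot: [-3.104, -0.483, 0.001]
wrist_force: [-0.7, 0.6, -2.9]
width: 0.313
grip_force: 59.6
```

```bash

python3 -m crank '[[[0,0,0.4,0,0,0],[0,0,0.4,0,0,0],[0,0,0.2,0,0,0],[0,0,0.2,0,0,0],[0,0,0,0,0,0]]]' 0 60
python3 -m crank '[[[0,0,0.2,0,0,0],[0,0,0.1,0,0,0],[0,0,0.1,0,0,0],[0,0,0,0,0,0]]]'
```

```text
time: 6.67
tool_pos: [0.4504, -0.3761, 0.0398]
tcp_rot: [-3.104, -0.483, 0.001]
wrist_force: [-0.2, -0.7, -2.1]
width: 0.316
grip_force: 59.6
time: 7.0
tool_pos: [0.4509, -0.3765, 0.0379]
tcp_rot: [3.104, 0.483, 0.0]
wrist_force: [-3.4, 2.2, 6.3]
width: 0.32
grip_force: 60.6
```

```bash

python3 -m crank '[[[0,0,0,0,0,0],[0,0,0,0,0,0],[0,0,0,0,0,0],[0,0,0,0,0,0],[0,0,0,0,0,0]]]' 8.5 60
python3 -m crank '[[[0,0,-1,0,0,0],[0,0,-2,0,0,0],[0,0,-3,0,0,0],[0,0,-3.5,0,0,0],[0,0,-3.5,0,0,0],[0,0,-3,0,0,0],[0,0,-3,0,0,-0.1],[0,0,-2,0,0,-0.1]]]'
python3 -m crank '[[[0,0,0,0,0,-0.12],[0,0,0,0,0,-0.12],[0,0,0,0,0,-0.12],[0,0,0,0,0,-0.12],[0,0,0,0,0,-0.12],[0,0,0,0,0,-0.12],[0,0,0,0,0,-0.12],[0,0,0,0,0,-0.12]]]'
python3 -m crank '[[[0,0,0,0,0,-0.12],[0,0,0,0,0,-0.12],[0,0,0,0,0,-0.12],[0,0,0,0,0,0],[0,0,0,0,0,0]]]'
python3 - <<'E'
from h import *
cv2.imwrite("pics/t3.png",read_camera("top"))
print(rel((.502,.3445,.15),down(np.radians(106))),read_state()["q"].round(2))
E
```

```text
time: 7.42
tool_pos: [0.4507, -0.3764, 0.0362]
tcp_rot: [3.104, 0.483, 0.0]
wrist_force: [-0.1, -0.5, -1.2]
width: 0.988
grip_force: 0.0
time: 8.08
tool_pos: [0.4516, -0.3772, 0.2511]
tcp_rot: [3.034, 0.797, 0.004]
wrist_force: [0.6, 0.5, 1.1]
width: 0.995
grip_force: 0.0
time: 8.75
tool_pos: [0.4506, -0.3763, 0.247]
tcp_rot: [2.325, 2.112, 0.0]
wrist_force: [-0.3, 0.0, -0.2]
width: 0.989
grip_force: 0.0
time: 9.17
tool_pos: [0.4507, -0.3763, 0.2468]
tcp_rot: [1.921, 2.485, -0.0]
wrist_force: [-0.6, -0.4, 0.8]
width: 0.994
grip_force: 0.0
(array([68.47, 23.12,  9.66]), array([ 0.   ,  0.   , -0.025])) [-0.74  0.09  1.78  0.    1.27 -0.99]
```

```bash

python3 -m crank '[[[3.4,1.15,0,0,0,-0.025],[3.4,1.25,0,0,0,0],[3.4,1.25,0,0,0,0],[3.4,1.25,0,0,0,0],[3.4,1.25,0,0,0,0],[3.4,1.25,0,0,0,0],[3.4,1.25,0,0,0,0],[3.4,1.25,0,0,0,0]]]' 8.5 80
python3 -m crank '[[[3.4,1.25,0,0,0,0],[3.4,1.25,0,0,0,0],[3.4,1.25,0,0,0,0],[3.4,1.25,0,0,0,0],[3.4,1.25,0,0,0,0],[3.4,1.25,0,0,0,0],[3.4,1.25,0,0,0,0],[3.4,1.25,0,0,0,0]]]' 
python3 -m crank '[[[3.4,1.25,2,0,0,0],[3.4,1.25,2,0,0,0],[3.4,1.25,2,0,0,0],[3.4,1.25,2,0,0,0],[0,0,0,0,0,0],[0,0,0,0,0,0]]]' 
python3 - <<'E'
from h import *
s=read_state();im=read_camera("wrist");m=camera_model("wrist");cv2.imwrite("pics/w3.png",im)
P=lambda X:(m["camera_matrix"]@(m["R"]@np.array(X)+m["t"])/(m["R"]@np.array(X)+m["t"])[2])[:2].round(0)
print(rel((.502,.3445,.016),down(np.radians(106))),P((.502,.3445,.046)))
k=mask(im,(100,110,30),(130,255,255));cv2.imwrite("pics/k3.png",k)
E
```

```text
time: 9.88
tool_pos: [0.4705, -0.0859, 0.2467]
tcp_rot: [1.89, 2.509, 0.001]
wrist_force: [1.1, 0.9, -0.7]
width: 0.995
grip_force: 0.0
time: 10.55
tool_pos: [0.4905, 0.2034, 0.2467]
tcp_rot: [1.889, 2.51, 0.001]
wrist_force: [0.3, -0.6, -0.6]
width: 0.997
grip_force: 0.0
time: 11.05
tool_pos: [0.4993, 0.347, 0.1641]
tcp_rot: [-1.884, -2.512, 0.007]
wrist_force: [-0.6, -0.2, 0.5]
width: 0.996
grip_force: 0.0
(array([-0.2 ,  0.15, 14.96]), array([-0.002,  0.001,  0.004])) [282. 206.]
```

View pics/w3.png

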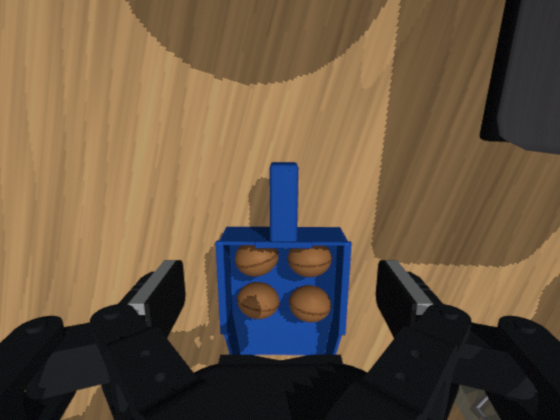

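The handle bar is centred at (284,202) against a predicted (282,206), so it lines up. All four nuts are in the pan.

```bash

python3 -m crank '[[[0.1,0.3,2.5,0,0,0],[0,0,3,0,0,0],[0,0,3,0,0,0],[0,0,3,0,0,0],[0,0,2,0,0,0],[0,0,1.3,0,0,0],[0,0,0,0,0,0],[0,0,0,0,0,0]]]' 8.5 80
python3 -m crank '[[[0,0,0,0,0,0],[0,0,0,0,0,0],[0,0,0,0,0,0],[0,0,0,0,0,0],[0,0,0,0,0,0],[0,0,0,0,0,0],[0,0,0,0,0,0],[0,0,0,0,0,0]]]' 0 90
```

```text
time: 11.77
tool_pos: [0.5041, 0.3472, 0.0192]
tcp_rot: [1.888, 2.511, 0.001]
wrist_force: [-0.4, -0.0, 0.6]
width: 0.995
grip_force: 0.0
time: 12.43
tool_pos: [0.5036, 0.3482, 0.0193]
tcp_rot: [1.885, 2.513, 0.001]
wrist_force: [-1.2, -1.3, 5.9]
width: 0.262
grip_force: 87.5
```

```bash
cat >> h.py <<'E'
G=down(np.radians(106.2)) ; TCP0=np.array([.5038,.3478,.0193]); L0=np.array([.5500,.1772,.015])
pl=G.inv().apply(L0-TCP0)   # lip in tool frame
def pour(lip,tilt):
    R=G*Ro.from_euler('y',np.radians(tilt)); return np.array(lip)-R.apply(pl),R
def lipnow():
    s=read_state();R=Ro.from_rotvec(s["tcp_rot"]);return (s["tool_pos"]+R.apply(pl)).round(4), np.degrees((G.inv()*R).as_rotvec()).round(1)
E
python3 -m crank '[[[0,0,-0.3,0,0,0],[0,0,-0.5,0,0,0],[0,0,-0.7,0,0,0],[0,0,-1,0,0,0],[0,0,-1,0,0,0],[0,0,-0.9,0,0,0],[0,0,-0.6,0,0,0],[0,0,0,0,0,0]]]' 0 90
python3 -m crank '[[[0,0,0,0,0,0],[0,0,0,0,0,0]]]'
python3 - <<'E'
from h import *
T,S=read_camera("top"),read_camera("scene");cv2.imwrite("pics/t4.png",T);cv2.imwrite("pics/s4.png",S)
f=lambda x,w:cv2.resize(x,(w,400),interpolation=cv2.INTER_CUBIC)
cv2.imwrite("pics/lift.png",np.hstack([f(T[150:310,90:410],800)])); cv2.imwrite("pics/lift.png",np.vstack([cv2.resize(T[150:290,100:350],(500,280)),cv2.resize(S[130:290,190:440],(500,320))]))
print(pl,lipnow()); d=np.array([np.cos(np.radians(-73.8)),np.sin(np.radians(-73.8)),0])
C=np.array([.566,-.001,.0]); print(d)
for l,t in ((C-.062*d+[0,0,.062],0),(C-.062*d+[0,0,.050],9)): print(l,rel(*pour(l,t)))
# dish seen
E
```

```text
time: 13.1
tool_pos: [0.5049, 0.3489, 0.0709]
tcp_rot: [1.885, 2.511, 0.006]
wrist_force: [0.9, 0.3, -1.7]
width: 0.258
grip_force: 88.0
time: 13.27
tool_pos: [0.5031, 0.3477, 0.0681]
tcp_rot: [-1.886, -2.512, 0.001]
wrist_force: [-0.8, 0.1, -3.2]
width: 0.266
grip_force: 88.1
[-0.17671549 -0.00323031  0.0043    ] (array([0.5491, 0.177 , 0.0633]), array([ 0.1, -0. , -0. ]))
[ 0.27899111 -0.96029369  0.        ]
[0.54870255 0.05853821 0.062     ] (array([-11.36,  -3.34,   0.13]), array([-0.001,  0.   ,  0.   ]))
[0.54870255 0.05853821 0.05      ] (array([-11.65,  -3.34,  -1.43]), array([-0.001,  0.157,  0.   ]))
```

View pics/lift.png

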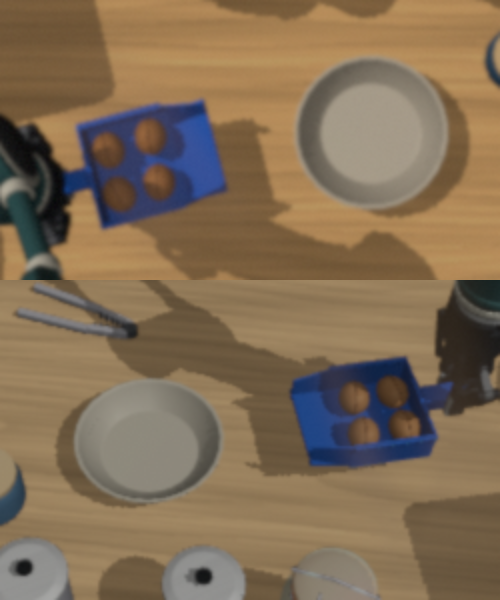

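The lid is off and the dish is open at top crop (371,132). The tray is held level with all four nuts in it, and the lip middle is at about (215,145) in the crop.

```bash
python3 - <<'E'
from h import *
T=cv2.imread("pics/t4.png");m=camera_model("top")
k=mask(T,(0,0,70),(40,62,255),(240,165,335,265));k=cv2.morphologyEx(k,cv2.MORPH_OPEN,np.ones((3,3)))
c=cv2.convexHull(big(k));P=np.array([ray(m,p[0],.036)[:2] for p in c]).astype(np.float32);print(cv2.fitEllipse(P),cv2.minEnclosingCircle(P))
X=m["R"]@lipnow()[0]+m["t"];print(((m["camera_matrix"]@X/X[2])[:2]-[100,150])*2)
print(ray(m,(100+215/2,150+145/2),.063))
E
```

```text
((0.5666131973266602, 0.0004444182850420475), (0.17354412376880646, 0.17468026280403137), 4.630221366882324) ((0.566973865032196, 0.0006503585027530789), 0.08772283047437668)
[214.91093974 144.934348  ]
[0.54903868 0.17693449 0.063     ]
```

```bash

python3 -m crank '[[[-0.4,-0.1,0,0,0,0],[-0.8,-0.2,0,0,0,0],[-1.0,-0.3,0,0,0,0],[-1.0,-0.3,0,0,0,0],[-1.0,-0.3,0,0,0,0],[-1.0,-0.3,0,0,0,0],[-1.0,-0.3,0,0,0,0],[-1.0,-0.3,0,0,0,0]]]' 0 90
python3 -m crank '[[[-1.0,-0.3,0,0,0,0],[-1.0,-0.3,0,0,0,0],[-0.9,-0.3,0,0,0,0],[-0.7,-0.3,0,0,0,0],[-0.4,-0.2,0,0,0,0],[-0.1,0,0,0,0,0],[0,0,0,0,0,0],[0,0,0,0,0,0]]]'
python3 - <<'E'
from h import *
d=np.array([.279,-.96,0]);C=np.array([.567,0,0.])
print(lipnow())
for z,t in ((.062,0),(.050,9)): print(rel(*pour(C-.062*d+[0,0,z],t)))
E
```

```text
time: 14.03
tool_pos: [0.5033, 0.2715, 0.0684]
tcp_rot: [1.886, 2.512, 0.0]
wrist_force: [-1.3, 0.2, -1.9]
width: 0.269
grip_force: 88.0
time: 14.7
tool_pos: [0.5015, 0.2299, 0.0684]
tcp_rot: [1.886, 2.513, 0.001]
wrist_force: [0.4, -0.5, -1.7]
width: 0.267
grip_force: 88.0
(array([0.5477, 0.0593, 0.064 ]), array([-0.,  0., -0.]))
(array([-0.04,  0.2 ,  0.21]), array([ 0., -0.,  0.]))
(array([-0.32,  0.2 , -1.35]), array([0.   , 0.157, 0.   ]))
```

```bash

python3 -m crank '[[[-0.03,0.02,-0.15,0,0.0175,0],[-0.03,0.02,-0.15,0,0.0175,0],[-0.03,0.02,-0.15,0,0.0175,0],[-0.03,0.02,-0.15,0,0.0175,0],[-0.03,0.02,-0.15,0,0.0175,0],[-0.03,0.02,-0.15,0,0.0175,0],[-0.03,0.02,-0.15,0,0.0175,0],[-0.03,0.02,-0.15,0,0.0175,0]]]' 0 90
python3 -m crank '[[[-0.03,0.02,-0.15,0,0.0175,0],[0,0,0,0,0,0],[0,0,0,0,0,0],[0,0,0,0,0,0]]]'
python3 - <<'E'
from h import *
d=np.array([.279,-.96,0]);C=np.array([.567,0,0.])
print(lipnow(),rel(*pour(C-.062*d+[0,0,.050],9)),read_state()["q"].round(2))
T,S=read_camera("top"),read_camera("scene")
cv2.imwrite("pics/pre.png",np.vstack([cv2.resize(T[150:290,100:350],(500,280)),cv2.resize(S[130:290,190:440],(500,320))]))
E
```

```text
time: 15.37
tool_pos: [0.5039, 0.2269, 0.0803]
tcp_rot: [-1.817, -2.42, -0.129]
wrist_force: [-0.4, 1.1, -1.9]
width: 0.268
grip_force: 88.0
time: 15.7
tool_pos: [0.504, 0.2266, 0.0815]
tcp_rot: [-1.809, -2.409, -0.143]
wrist_force: [0.3, 0.0, -2.1]
width: 0.262
grip_force: 88.0
(array([0.5494, 0.0587, 0.0495]), array([ 0.,  9., -0.])) (array([ 0.08,  0.05, -0.03]), array([-0., -0.,  0.])) [ 0.28  0.17  2.02  0.19  0.96 -0.12]
```

View pics/pre.png

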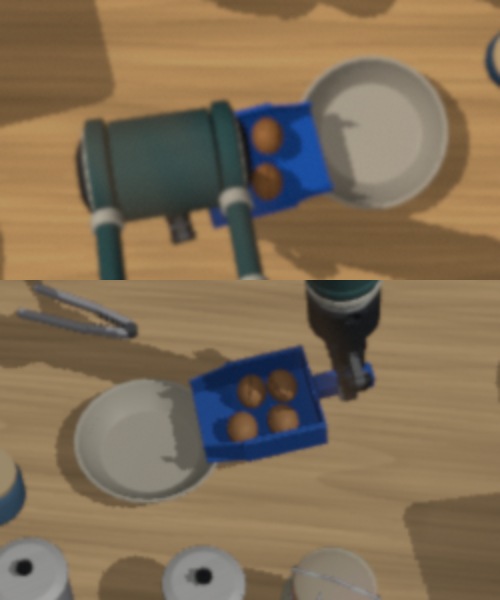

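The lip is over the dish, about 14 mm above the rim and 25 mm inside it, with all four nuts still at the foot of the ramp. Now I'll tip slowly about the lip.

```bash
cat > cnt.py <<'E'
from h import *
import sys
print(lipnow())
for n in("top","scene"):
    im=read_camera(n);cv2.imwrite(f"pics/{sys.argv[1]}_{n}.png",im);m=camera_model(n)
    k=mask(im,(0,110,30),(14,255,220),(150,150,340,270) if n=="top" else (220,150,400,260))
    k=cv2.erode(k,np.ones((3,3)))
    print(n,[(cv2.contourArea(c),[ray(m,np.array(cv2.minEnclosingCircle(c)[0]),z)[:2].round(3).tolist() for z in(.026,)]) for c in cv2.findContours(k,0,1)[0] if cv2.contourArea(c)>8])
E
R='x'
python3 -m crank '[[[0,0,-0.15,0,0.0087,0],[0,0,-0.15,0,0.0087,0],[0,0,-0.15,0,0.0087,0],[0,0,-0.15,0,0.0087,0],[0,0,-0.15,0,0.0087,0],[0,0,-0.15,0,0.0087,0],[0,0,-0.15,0,0.0087,0],[0,0,-0.15,0,0.0087,0]]]' 0 90
python3 -m crank '[[[0,0,-0.15,0,0.0087,0],[0,0,-0.15,0,0.0087,0],[0,0,-0.15,0,0.0087,0],[0,0,-0.15,0,0.0087,0],[0,0,-0.15,0,0.0087,0],[0,0,-0.15,0,0.0087,0],[0,0,-0.15,0,0.0087,0],[0,0,-0.15,0,0.0087,0]]]'
python3 cnt.py p1
```

```text
time: 16.47
tool_pos: [0.5048, 0.2244, 0.0935]
tcp_rot: [-1.773, -2.361, -0.203]
wrist_force: [-0.4, -0.0, -1.8]
width: 0.264
grip_force: 88.1
time: 17.13
tool_pos: [0.5056, 0.2215, 0.1051]
tcp_rot: [-1.736, -2.313, -0.26]
wrist_force: [-0.8, -0.7, -2.4]
width: 0.26
grip_force: 88.0
(array([0.5493, 0.0596, 0.0492]), array([ 0., 17., -0.]))
top []
scene []
```

```bash
python3 - <<'E'
import cv2
for f,p in(("pics/t4.png",[(175,217),(179,241),(153,225),(285,216)]),("pics/s4.png",[(367,188),(386,186),(371,207)])):
    h=cv2.cvtColor(cv2.imread(f),cv2.COLOR_BGR2HSV);print([h[y,x].tolist() for x,y in p])
E
```

```text
[[13, 145, 128], [13, 145, 128], [13, 138, 94], [18, 44, 167]]
[[14, 126, 119], [14, 133, 92], [14, 120, 123]]
```

```bash
cat > cnt.py <<'E'
from h import *
import sys
print(lipnow())
for n in("top","scene"):
    im=read_camera(n);cv2.imwrite(f"pics/{sys.argv[1]}_{n}.png",im);m=camera_model(n)
    k=mask(im,(5,85,30),(15,255,230),(150,150,335,262) if n=="top" else (220,170,400,250))
    k=cv2.morphologyEx(k,cv2.MORPH_OPEN,np.ones((5,5)))
    for c in cv2.findContours(k,0,1)[0]:
        u,r=cv2.minEnclosingCircle(c);X=ray(m,u,.026)
        if cv2.contourArea(c)>25: print(n,cv2.contourArea(c),np.round(u),X[:2].round(3),"r from dish",round(np.hypot(X[0]-.567,X[1]),3))
E
python3 cnt.py p1b
```

```text
(array([0.5495, 0.0593, 0.0493]), array([-0., 17.,  0.]))
scene 147.5 [298. 203.] [0.536 0.082] r from dish 0.088
scene 267.0 [312. 194.] [0.506 0.113] r from dish 0.128
scene 125.5 [299. 184.] [0.48  0.079] r from dish 0.117
```

```bash

python3 -m crank '[[[0,0,-0.15,0,0.0087,0],[0,0,-0.15,0,0.0087,0],[0,0,-0.15,0,0.0087,0],[0,0,-0.15,0,0.0087,0],[0,0,-0.15,0,0.0087,0],[0,0,-0.15,0,0.0087,0],[0,0,0,0,0,0],[0,0,0,0,0,0]]]' 0 90
python3 cnt.py p2
python3 -m crank '[[[0,0,-0.15,0,0.0087,0],[0,0,-0.15,0,0.0087,0],[0,0,-0.15,0,0.0087,0],[0,0,-0.15,0,0.0087,0],[0,0,0,0,0,0],[0,0,0,0,0,0],[0,0,0,0,0,0],[0,0,0,0,0,0]]]'
python3 cnt.py p3
```

```text
time: 18.0
tool_pos: [0.5065, 0.2186, 0.1136]
tcp_rot: [-1.71, -2.277, -0.302]
wrist_force: [-0.1, -0.1, -2.7]
width: 0.257
grip_force: 88.0
(array([0.5493, 0.0597, 0.0491]), array([-0., 20.,  0.]))
scene 158.5 [292. 202.] [0.535 0.065] r from dish 0.072
scene 426.0 [305. 192.] [0.501 0.096] r from dish 0.117
time: 18.77
tool_pos: [0.5069, 0.2168, 0.1191]
tcp_rot: [-1.691, -2.252, -0.328]
wrist_force: [0.1, 0.0, -1.9]
width: 0.265
grip_force: 88.1
(array([0.5491, 0.0601, 0.0489]), array([ 0., 22., -0.]))
top 168.5 [298. 204.] [ 0.594 -0.029] r from dish 0.039
scene 136.5 [252. 218.] [ 0.59  -0.025] r from dish 0.034
scene 435.0 [297. 194.] [0.51  0.076] r from dish 0.094
```

```bash

python3 -m crank '[[[0,0,-0.15,0,0.0087,0],[0,0,-0.15,0,0.0087,0],[0,0,-0.15,0,0.0087,0],[0,0,-0.15,0,0.0087,0],[0,0,0,0,0,0],[0,0,0,0,0,0],[0,0,0,0,0,0],[0,0,0,0,0,0]]]' 0 90
python3 cnt.py p4
python3 -m crank '[[[0,0,-0.15,0,0.0087,0],[0,0,-0.15,0,0.0087,0],[0,0,-0.15,0,0.0087,0],[0,0,-0.15,0,0.0087,0],[0,0,0,0,0,0],[0,0,0,0,0,0],[0,0,0,0,0,0],[0,0,0,0,0,0]]]'
python3 cnt.py p5
```

```text
time: 19.53
tool_pos: [0.5076, 0.2146, 0.1246]
tcp_rot: [-1.672, -2.227, -0.355]
wrist_force: [-1.4, 0.4, -1.2]
width: 0.263
grip_force: 88.1
(array([0.5491, 0.0603, 0.0489]), array([ 0., 24., -0.]))
top 100.5 [289. 207.] [ 0.588 -0.008] r from dish 0.022
scene 154.5 [260. 217.] [ 0.587 -0.004] r from dish 0.02
scene 441.0 [296. 194.] [0.509 0.074] r from dish 0.094
time: 20.3
tool_pos: [0.5083, 0.2122, 0.13]
tcp_rot: [-1.653, -2.202, -0.381]
wrist_force: [0.4, -0.3, -2.2]
width: 0.264
grip_force: 88.1
(array([0.549 , 0.0605, 0.0488]), array([ 0., 26., -0.]))
top 46.0 [254. 242.] [0.507 0.074] r from dish 0.095
scene 154.5 [262. 217.] [ 0.585 -0.002] r from dish 0.018
scene 443.0 [296. 194.] [0.509 0.072] r from dish 0.093
```

```bash

python3 -m crank '[[[0,0,-0.15,0,0.0087,0],[0,0,-0.15,0,0.0087,0],[0,0,-0.15,0,0.0087,0],[0,0,-0.15,0,0.0087,0],[0,0,0,0,0,0],[0,0,0,0,0,0],[0,0,0,0,0,0],[0,0,0,0,0,0]]]' 0 90
python3 cnt.py p6
python3 -m crank '[[[0,0,-0.15,0,0.0087,0],[0,0,-0.15,0,0.0087,0],[0,0,-0.15,0,0.0087,0],[0,0,-0.15,0,0.0087,0],[0,0,0,0,0,0],[0,0,0,0,0,0],[0,0,0,0,0,0],[0,0,0,0,0,0]]]'
python3 cnt.py p7
```

```text
time: 21.07
tool_pos: [0.509, 0.2096, 0.1354]
tcp_rot: [-1.634, -2.177, -0.407]
wrist_force: [0.1, 0.6, -2.1]
width: 0.266
grip_force: 88.1
(array([0.5489, 0.0607, 0.0487]), array([ 0., 28., -0.]))
top 67.5 [255. 240.] [0.51  0.071] r from dish 0.091
scene 159.5 [262. 217.] [ 0.585 -0.002] r from dish 0.018
scene 447.0 [295. 194.] [0.509 0.072] r from dish 0.092
time: 21.83
tool_pos: [0.5098, 0.2068, 0.1407]
tcp_rot: [-1.615, -2.152, -0.432]
wrist_force: [-0.1, 0.4, -1.7]
width: 0.265
grip_force: 88.1
(array([0.5488, 0.0609, 0.0487]), array([ 0., 30., -0.]))
top 93.0 [255. 239.] [0.513 0.071] r from dish 0.089
scene 159.5 [262. 217.] [ 0.585 -0.002] r from dish 0.018
scene 438.5 [294. 194.] [0.509 0.07 ] r from dish 0.091
```

```bash
python3 - <<'E'
import cv2,numpy as np
T,S=cv2.imread("pics/p7_top.png"),cv2.imread("pics/p7_scene.png")
cv2.imwrite("pics/v10.png",np.hstack([cv2.resize(T[180:270,225:345],(400,300),interpolation=2),cv2.resize(S[155:245,225:345],(400,300),interpolation=2)]))
E
```

```text
(no output)
```

View pics/v10.png

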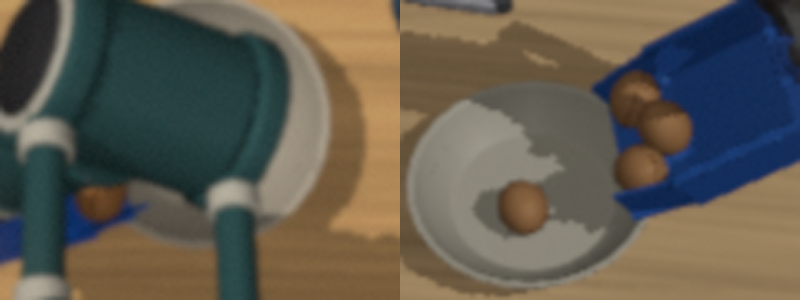

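One nut is in the dish, at (523,207) in the right half. The other three are wedged side by side in the spout, around (640,130). A small sideways shake should break the arch.

```bash

python3 -m crank '[[[0,0.5,0,0,0,0],[0,-0.5,0,0,0,0],[0,-0.5,0,0,0,0],[0,0.5,0,0,0,0],[0,0,0,0,0,0],[0,0,0,0,0,0],[0,0,0,0,0,0],[0,0,0,0,0,0]]]' 0 90
python3 cnt.py p8
```

```text
time: 22.6
tool_pos: [0.5099, 0.2068, 0.1407]
tcp_rot: [-1.615, -2.152, -0.432]
wrist_force: [0.4, 0.8, -2.1]
width: 0.261
grip_force: 88.3
(array([0.549 , 0.061 , 0.0488]), array([ 0., 30., -0.]))
top 79.5 [256. 238.] [0.514 0.068] r from dish 0.087
scene 159.5 [262. 217.] [ 0.585 -0.002] r from dish 0.018
scene 438.0 [292. 194.] [0.511 0.064] r from dish 0.085
```

```bash

python3 -m crank '[[[0,0.8,0,0,0,0],[0,-1.2,0,0,0,0],[0,0.8,0,0,0,0],[0,-0.8,0,0,0,0],[0,0.4,0,0,0,0],[0,0,0,0,0,0],[0,0,0,0,0,0],[0,0,0,0,0,0]]]' 0 90
python3 cnt.py p9
```

```text
time: 23.37
tool_pos: [0.5101, 0.2068, 0.1408]
tcp_rot: [-1.615, -2.152, -0.432]
wrist_force: [0.2, -1.0, -1.6]
width: 0.262
grip_force: 88.5
(array([0.5491, 0.061 , 0.0488]), array([-0., 30., -0.]))
scene 637.5 [273. 212.] [0.568 0.024] r from dish 0.024
```

```bash
python3 - <<'E'
from h import *
im=cv2.imread("pics/p9_scene.png");m=camera_model("scene")
k=mask(im,(5,85,30),(15,255,230),(220,170,400,250));k=cv2.morphologyEx(k,cv2.MORPH_OPEN,np.ones((5,5)))
D=cv2.distanceTransform(k,cv2.DIST_L2,5);pk=(D==cv2.dilate(D,np.ones((9,9))))&(D>4)
for v,u in np.argwhere(pk): print(u,v,D[v,u],[ray(m,(u,v),z)[:2].round(3) for z in(.026,.065)])
E
```

```text
281 206 8.5907 [array([0.55 , 0.041]), array([0.576, 0.044])]
262 216 7.5906997 [array([ 0.583, -0.001]), array([0.608, 0.004])]
282 218 7.1937995 [array([0.584, 0.047]), array([0.609, 0.05 ])]
```

```bash

python3 -m crank '[[[0,0,-0.4,0,0.0175,0],[0,0,-0.4,0,0.0175,0],[0,0,-0.4,0,0.0175,0],[0,0,-0.4,0,0.0175,0],[0,0,-0.4,0,0.0175,0],[0,0,-0.4,0,0.0175,0],[0,0,0,0,0,0],[0,0,0,0,0,0]]]' 0 90
cat > pk.py <<'E'
from h import *
import sys
print(lipnow())
for n,roi in(("scene",(215,150,400,260)),("top",(150,150,335,262))):
    im=read_camera(n);cv2.imwrite(f"pics/{sys.argv[1]}_{n}.png",im);m=camera_model(n)
    k=mask(im,(5,85,30),(15,255,230),roi);k=cv2.morphologyEx(k,cv2.MORPH_OPEN,np.ones((5,5)))
    D=cv2.GaussianBlur(cv2.distanceTransform(k,cv2.DIST_L2,5),(3,3),0);pk=(D==cv2.dilate(D,np.ones((7,7))))&(D>3.5)
    print(n,cv2.countNonZero(k))
    for v,u in np.argwhere(pk): print(u,v,D[v,u].round(1),ray(m,(u,v),.026)[:2].round(3))
    if n=="scene":
        for r in k[188:232,245:300]: print("".join(".#"[x>0] for x in r))
E
python3 pk.py p10
```

```text
time: 24.13
tool_pos: [0.5138, 0.1939, 0.1609]
tcp_rot: [-1.558, -2.073, -0.506]
wrist_force: [-0.5, 0.2, -0.6]
width: 0.26
grip_force: 88.6
(array([0.5497, 0.0581, 0.0536]), array([-0., 36.,  0.]))
scene 658
280 204 6.8 [0.544 0.038]
261 217 6.7 [ 0.586 -0.003]
281 219 6.9 [0.587 0.045]Traceback (most recent call last):
  File "pk.py", line 11, in <module>
    for r in k[188:232,245:300]: print("".join(".#"[x>0] for x in r))
                                       ~~~~~~~^^^^^^^^^^^^^^^^^^^^^^
  File "pk.py", line 11, in <genexpr>
    for r in k[188:232,245:300]: print("".join(".#"[x>0] for x in r))
                                               ~~~~^^^^^
TypeError: string indices must be integers, not 'numpy.bool'
```

```bash
sed -i 's/".#"\[x>0\]/".#"[int(x>0)]/' pk.py; python3 pk.py p11
```

```text
(array([0.5496, 0.0583, 0.0535]), array([ 0., 36.,  0.]))
scene 663
281 204 7.3 [0.544 0.04 ]
262 217 6.9 [ 0.586 -0.001]
281 219 6.7 [0.587 0.045]
.......................................................
.......................................................
.......................................................
.......................................................
.......................................................
.......................................................
.......................................................
.......................................................
............................######.....................
..........................##############...............
.........................################..............
........................###################............
.......................####################............
.......................#####################...........
.......................#####################...........
.......................######################..........
.......................######################..........

[... 818 characters left out ...]
###########..........
...........#############.....################..........
...........#############.....################..........
............###########......################..........
.............#########........##############...........
...............#####...........############............
................................##########.............
.......................................................
.......................................................
.......................................................
.......................................................
.......................................................
.......................................................
top 25
```

```bash

python3 -m crank '[[[0,0,-0.4,0,0.0175,0],[0,0,-0.4,0,0.0175,0],[0,0,-0.4,0,0.0175,0],[0,0,-0.4,0,0.0175,0],[0,0,-0.4,0,0.0175,0],[0,0,-0.4,0,0.0175,0],[0,0,0,0,0,0],[0,0,0,0,0,0]]]' 0 90
python3 pk.py p12; python3 -c "
from h import *
l=lipnow()[0];print(rel(*pour(l+[-.0112,.0384,.0],42)),rel(*pour(l+[0,0,.05],42)),rel(*pour(l+[0,0,.05],0)))"
```

```text
time: 24.95
tool_pos: [0.5179, 0.1796, 0.1796]
tcp_rot: [-1.499, -1.994, -0.575]
wrist_force: [-0.9, 0.4, -1.2]
width: 0.265
grip_force: 88.5
(array([0.5505, 0.0553, 0.0582]), array([-0., 42.,  0.]))
scene 629
279 204 7.1 [0.544 0.035]
261 217 6.7 [ 0.586 -0.003]
280 219 6.4 [0.587 0.043]
.......................................................
.......................................................
.......................................................
.......................................................
.......................................................
.......................................................
.......................................................
.......................................................
.............................######....................
..........................###########..................
..........................##############...............
.........................################..............
........................##################.............
.......................####################............
.......................###
[... 1133 characters left out ...]
######..........
.............#########.......###############...........
..............######...........############............
................................##########.............
..................................#####................
.......................................................
.......................................................
.......................................................
.......................................................
.......................................................
top 0
(array([ 2.98, -0.01,  2.68]), array([-0.,  0., -0.])) (array([ 3.35, -0.  , -3.72]), array([-0.,  0., -0.])) (array([-0.9 , -0.  ,  8.22]), array([-0.   , -0.733, -0.   ]))
```

```bash
cat > asc.py <<'E'
from h import *
import sys
def asc(im,roi,st):
    a,b,c,d=roi;h=cv2.cvtColor(im,cv2.COLOR_BGR2HSV)
    for v in range(b,d,st[1]):
        s=""
        for u in range(a,c,st[0]):
            H,S,V=map(int,h[v,u]); s+="B" if 100<H<131 and S>90 else "k" if V<45 else "o" if S<75 else "N" if H<=15 and S>84 else "."
        print(s)
im=read_camera("wrist");cv2.imwrite(f"pics/{sys.argv[1]}_w.png",im)
asc(im,(130,150,440,420),(4,8))
im=read_camera("scene");asc(im,(230,180,330,240),(1,2))
E
python3 asc.py a1
```

```text
..............................................................................
..............................................................................
..............................................................................
..............................................................................
..............................................................................
..............................................................................
..............................................................................
................................BBBBBBBBBBBBN.................................
...............................BBBBBBBBBBBBBBN................................
..............................NBBBBBBBBBBBBBBB................................
..............................NBBBBBBBBBBBBBBB................................
..............................NBBBBBBBBBBBBBBB................................
..............................NBBBBBBBBBBBBBBB................................
............................oooBBBBBBBBBBBBBBBoo.........................
[... 3915 characters left out ...]
oooooooooooooooooooooooooooooooooooooooooo.NNNNNNooooooooooo..................................
...oooooooooooooooooooooooooooooooooooooooooooooooooooooooooooooo...................................
.....ooooooooooooooooooooooooooooooooooooooooooooooooooooooooo......................................
.......oooooooooooooooooooooooooooooooooooooooooooooooooooooo.......................................
.........ooooooooooooooooooooooooooooooooooooooooooooooooo..........................................
.............ooooooooooooooooooooooooooooooooooooooooo..............................................
................ooooooooooooooooooooooooooooooooooo.................................................
```

No brown pixels lie inside the blue, so the tray is empty and all the nuts are past the lip. I'll raise it, then back off and level.

```bash

python3 -m crank '[[[0.2,0,-0.22,0,0,0],[0.3,0,-0.3,0,0,0],[0.4,0,-0.45,0,0,0],[0.5,0,-0.55,0,0,0],[0.6,0,-0.7,0,0,0],[0.6,0,-0.7,0,0,0],[0.6,0,-0.7,0,0,0],[0,0,0,0,0,0]]]' 0 90
python3 asc.py a2 | tail -30; python3 -c "
from h import *
l=lipnow()[0];print(l,rel(*pour([.5497,.178,.09],0)))"
```

```text
time: 25.82
tool_pos: [0.5192, 0.1797, 0.2311]
tcp_rot: [-1.498, -1.999, -0.579]
wrist_force: [1.5, 0.9, -1.6]
width: 0.261
grip_force: 88.6
.........................oooooooooooooooooooo...........oBBBBBBBBBBBBBBBBBBBBBBBBBBBBBBBBBBBBBBBBBBB
..................ooooooooooooooooooooooooooooooooo......oBBBBBBBBBBBBBBBBBBBBBBBBBBBBBBBBBBBBBBBBBB
...............oooooooooooooooooooooooooooooooooooooooooooBBBBBBBBBBBBBBBBBBBBBBBBBBBBBBBBBBBBBBBBBB
...........oooooooooooooooooooooooooooooooooooooooooooooooBBBBBBBBBBBBBBBBBBBBBBBBBBBBBBBBBBBBBBBBBB
.........ooooooooooooooooooooooooooooooooooooooooooooooooooBBBBBBBBBBBBBBBBBBBBBBBBBBBBBBBBBBBBBBBBB
......oooooooooooooooooooooooooooooooooooooooooooooooooooooBBBBBBBBBBBBBBBBBBBBBBBBBBBBBBBBBBBBBBoo.
....oooooooooooooooooooooooooooooooooooooooooo.NN.ooooooooooBBBBBBBBBBBBBBBBBBBBBBBBBBBBBBBBBBoo....
..oooooooooooooooooooooooooooooooooooooooooNNNNNNNNNNNooooooBBBBBBBBBBBBBBBBBBBBBBBBBBBBBBBoo.......
.ooooooooooooooooooooooooooooooooooooooooNNNNNNNNNNNNNNNoooo.BBBBBBBBBBBBBBBBBBBBBBBBBBBoo..........
oooooooooooooooooooooooooooooooooooooooo.NNNNNNNNN
[... 1457 characters left out ...]
.......
...oooooooooooooooooooooooooooooooooooooooooooooooooooooooooooooo...................................
.....ooooooooooooooooooooooooooooooooooooooooooooooooooooooooo......................................
.......oooooooooooooooooooooooooooooooooooooooooooooooooooooo.......................................
.........ooooooooooooooooooooooooooooooooooooooooooooooooo..........................................
.............ooooooooooooooooooooooooooooooooooooooooo..............................................
................ooooooooooooooooooooooooooooooooooo.................................................
[0.5512 0.0552 0.1075] (array([ 3.39,  3.29, 21.13]), array([ 0.001, -0.732,  0.001]))
```

All four nuts are in the dish.

```bash

python3 -m crank '[[[0,0,1.58,0,-0.09,0],[0,0,1.58,0,-0.09,0],[0,0,1.58,0,-0.09,0],[0,0,1.58,0,-0.09,0],[0,0,1.58,0,-0.09,0],[0,0,1.58,0,-0.09,0],[0,0,1.58,0,-0.09,0],[0,0,1.58,0,-0.09,0]]]' 0 90
python3 -m crank '[[[1.5,0.4,0,0,-0.012,0],[1.5,0.4,0,0,0,0],[1.5,0.4,0,0,0,0],[1.5,0.4,0,0,0,0],[1.5,0.4,0,0,0,0],[1.5,0.4,0,0,0,0],[1.5,0.4,0,0,0,0],[1,0.4,0,0,0,0]]]'
python3 -m crank '[[[0.5,0,0,0,0,0],[0,0,0,0,0,0],[0,0,0,0,0,0]]]'
python3 - <<'E'
from h import *
print(lipnow(),rel(*pour([.5497,.178,.017],0)))
E
python3 asc.py a3 | tail -30
```

```text
time: 26.58
tool_pos: [0.5035, 0.2284, 0.1147]
tcp_rot: [-1.882, -2.507, -0.01]
wrist_force: [-0.2, 0.4, -1.2]
width: 0.262
grip_force: 88.5
time: 27.25
tool_pos: [0.5024, 0.3492, 0.1154]
tcp_rot: [-1.885, -2.512, -0.002]
wrist_force: [0.3, -1.1, -1.7]
width: 0.263
grip_force: 88.4
time: 27.5
tool_pos: [0.5008, 0.352, 0.1151]
tcp_rot: [-1.885, -2.513, 0.0]
wrist_force: [0.3, 0.2, -1.6]
width: 0.264
grip_force: 88.5
(array([0.5471, 0.1814, 0.1107]), array([ 0.,  0., -0.])) (array([-0.4 ,  0.17,  9.37]), array([-0.001, -0.   ,  0.001]))
........................oooooooooooooooooooooo......................................................
..................oooooooooooooooooooooooooooooooooo................................................
..............oooooooooooooooooooooooooooooooooooooooooo............................................
...........oooooooooooooooooooooooooooooooooooooooooooooooo.........................................
........oooooooooooooooooooooooooooooooooooooooooooooooooooooo......................................
.....ooooooooooooooooooooooooooooooooooooooooooooooooo
[... 1770 characters left out ...]
oooooooooooooooooooooooooooooooooooooooooooooooooooooooooooo..................................
...oooooooooooooooooooooooooooooooooooooooooooooooooooooooooooooo...................................
.....ooooooooooooooooooooooooooooooooooooooooooooooooooooooooo......................................
.......oooooooooooooooooooooooooooooooooooooooooooooooooooooo.......................................
.........ooooooooooooooooooooooooooooooooooooooooooooooooo..........................................
.............ooooooooooooooooooooooooooooooooooooooooo..............................................
................oooooooooooooooooooooooooooooooooo..................................................
```

```bash

python3 -m crank '[[[-0.2,0.1,1.5,0,0,0],[-0.2,0.1,2,0,0,0],[0,0,2,0,0,0],[0,0,1.5,0,0,0],[0,0,1,0,0,0],[0,0,0.8,0,0,0],[0,0,0.4,0,0,0],[0,0,0,0,0,0]]]' 0 90
python3 -m crank '[[[0,0,0.1,0,0,0],[0,0,0.1,0,0,0],[0,0,0.1,0,0,0],[0,0,0,0,0,0]]]'
python3 -c "
from h import *
print(lipnow())"
```

```text
time: 28.27
tool_pos: [0.5037, 0.3484, 0.0226]
tcp_rot: [-1.886, -2.511, 0.001]
wrist_force: [1.0, 0.0, -0.9]
width: 0.261
grip_force: 88.6
time: 28.6
tool_pos: [0.5043, 0.3491, 0.0208]
tcp_rot: [-1.886, -2.512, -0.002]
wrist_force: [0.3, 0.4, -1.5]
width: 0.262
grip_force: 88.6
(array([0.5506, 0.1786, 0.0163]), array([-0.1,  0.1, -0. ]))
```

```bash

python3 -m crank '[[[0,0,0.1,0,0,0],[0,0,0.05,0,0,0],[0,0,0,0,0,0],[0,0,0,0,0,0]]]'
python3 -m crank '[[[0,0,0,0,0,0],[0,0,0,0,0,0],[0,0,0,0,0,0],[0,0,0,0,0,0],[0,0,0,0,0,0],[0,0,0,0,0,0]]]' 8.5 60
python3 -m crank '[[[0,0,-0.5,0,0,0],[0,0,-2,0,0,0],[0,0,-3.5,0,0,0],[0,0,-3.5,0,0,0],[0,0,-3.5,0,0,0],[0,0,-3.5,0,0,0],[0,0,-2,0,0,0],[0,0,0,0,0,0]]]'
python3 -m crank '[[[3,-1,0,0,0,0],[3,-1,0,0,0,0],[0,0,0,0,0,0],[0,0,0,0,0,0]]]'
python3 - <<'E'
from h import *
print(read_state()["time"],read_state()["width"])
T=read_camera("top");S=read_camera("scene");m=camera_model("top")
cv2.imwrite("pics/fT.png",T);cv2.imwrite("pics/fS.png",S)
t0=cv2.imread("pics/top0.png")
def ell(k,z,op=5):
    k=cv2.morphologyEx(k,cv2.MORPH_OPEN,np.ones((op,op)));c=cv2.convexHull(big(k));P=np.array([ray(m,p[0],z)[:2] for p in c]).astype(np.float32);return cv2.fitEllipse(P)[:2]
print("lid",ell(mask(T,(10,30,100),(25,117,255),(395,215,500,320)),.028))
print("dish",ell(mask(T,(0,0,70),(40,62,255),(240,165,335,265)),.036,3))
k=mask(T,(5,85,30),(15,255,230),(240,165,335,262))
P=cv2.findContours(cv2.morphologyEx(k,cv2.MORPH_OPEN,np.ones((5,5))),0,1)[0];print("nuts",[(cv2.contourArea(c),ray(m,cv2.minEnclosingCircle(c)[0],.026)[:2].round(3)) for c in P])
for n,a,b in(("top",t0,T),("scene",cv2.imread("pics/scene0.png"),S)):
    d=(cv2.absdiff(a,b).max(2)>35).astype(np.uint8);d=cv2.morphologyEx(d,cv2.MORPH_OPEN,np.ones((3,3)))
    print(n,[cv2.boundingRect(c) for c in cv2.findContours(d,0,1)[0] if cv2.contourArea(c)>40])
c=[c for c in cv2.findContours(mask(T,(100,110,30),(130,255,255),(110,190,225,275)),0,1)[0] if cv2.contourArea(c)>20];print([cv2.boundingRect(x) for x in c])
E
```

```text
time: 28.93
tool_pos: [0.5043, 0.3492, 0.0195]
tcp_rot: [-1.886, -2.512, -0.002]
wrist_force: [-0.2, -0.3, 3.5]
width: 0.262
grip_force: 89.0
time: 29.43
tool_pos: [0.5039, 0.3488, 0.0186]
tcp_rot: [-1.886, -2.512, -0.0]
wrist_force: [-0.3, 0.1, 0.1]
width: 0.994
grip_force: 0.0
time: 30.1
tool_pos: [0.5074, 0.3509, 0.2115]
tcp_rot: [1.884, 2.51, 0.019]
wrist_force: [0.0, 0.3, 1.5]
width: 0.998
grip_force: 0.0
time: 30.43
tool_pos: [0.4668, 0.4014, 0.2031]
tcp_rot: [-1.882, -2.514, 0.001]
wrist_force: [0.6, -0.5, 0.8]
width: 0.998
grip_force: 0.0
30.4333 0.9981317235085181
lid ((0.4496968984603882, -0.3765939176082611), (0.18597345054149628, 0.18857203423976898))
dish ((0.5667234063148499, 0.0004816977307200432), (0.17344093322753906, 0.1744871884584427))
nuts [(175.5, array([ 0.585, -0.003])), (588.5, array([0.558, 0.037]))]
top [(317, 404, 48, 16), (233, 401, 66, 19), (443, 262, 16, 13), (185, 262, 249, 158), (156, 232, 43, 24), (409, 228, 72, 78), (0, 219, 124, 201), (316, 212, 11, 29), (151, 211, 43, 26), (297, 192, 44, 70), (249, 180, 70, 72)]
scene [(354, 206, 42, 18), (350, 190, 40, 19), (241, 189, 59, 51), (212, 188, 18, 46), (117, 164, 13, 13), (90, 160, 36, 29), (133, 159, 12, 20), (118, 149, 13, 15), (129, 142, 29, 27), (170, 75, 184, 114), (442, 71, 59, 85), (203, 65, 56, 28), (190, 49, 15, 12), (62, 12, 97, 59), (281, 7, 47, 43), (466, 0, 83, 84), (479, 0, 36, 19), (280, 0, 27, 11), (106, 0, 160, 58), (0, 0, 52, 29)]
[(120, 202, 94, 60)]
```

```bash
python3 -c "
from workcell import *
print(finish_job())"
```

```text
the job is handed in; nothing more can be done
None
```

The job is handed in at about 30 s: the lid lies centred on the cork mat, all four walnuts are in the dish, and the empty tray is flat back where it started. The dish has not moved, and the before/after pictures show no sign that anything else did. Three walnuts jammed in the spout and needed a small sideways shake, and one now rests on the dish's sloping wall inside the rim.

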